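Shut the pastry carrier and snap its locking cap home

TASK

The pastry carrier is loaded: swing its lid fully shut so that the stud comes up through the hole in the lid's tongue. Then take the narrower of the two black snap caps, put it on the stud and press straight down until it clicks, and keep pressing after the click so that it sits flat on the lid; leave the wider cap, the tart on its board and the tin where they are. Finish while still holding the cap in the gripper and pressing it down firmly (about 10 N): do not let go.

Things in the scene. Friction and masses are not known exactly. Their poses are not given: they have to be found in the camera images.
- carrier: open aluminium pastry box fixed to the counter, 180 (x) by 200 (y) mm, 70 mm high. Origin: centre of its underside; z up; front is -x. A bracket 60 mm wide sticks 56 mm out of the front wall (local x -90 to -146 mm), its top also 70 mm high, and carries the stud. The lid's hinge line runs along local y at local x +90 mm, height 70 mm
- lid: flat aluminium lid 6 mm thick, origin mid hinge line, axes as the carrier's when shut; opening turns it about y. Plate to local x -180 mm, 206 mm wide, then a tongue 60 mm wide to x -232 mm with a 24 mm square hole at x -205 mm that drops over the stud. Underside local z 0, top z +6 mm; shut, its top is 76 mm above the counter. No knob: push it shut from above
- lid_angle (a joint): lid angle in rad: 0 shut, grows as the front edge rises, starts between 0.6 and 1.1, stop at 1.4. A stiff hinge: the lid stays where it is left and needs about 2 N at the press point to swing shut
- lid_press (a point): point on the lid's top face, 160 mm from the hinge line and midway across, a good place to push it shut; axes as lid
- stud_tip (a point): top centre of the fixed upright steel stud at the carrier's front (local -115, 0, 100 mm); axes as the carrier. 14 mm in diameter, the last 5 mm tapered to 7 mm; it stands 24 mm above the shut lid. Four spring balls, 15 mm below the tip, bulge 3 mm out of it and hold the cap's lip
- cap: the cap to use: black plastic, 36 mm high, upright, loose; bottom flange 40 mm wide, 5 mm thick, above it a round grip 30 mm in diameter. Origin: centre of underside. Bore from below 25.5 mm deep, 16 mm at its lip. Its underside meets the balls about 12 mm below the stud tip, takes about 11 N to pass them (then the force drops), clicks over about 20 mm and is home on the lid 24 mm below the tip
- wide_cap: the wrong cap, same make but wider and lower: flange 58 mm, grip 43.5 mm in diameter, 30 mm high, origin at the centre of its underside. It and the right cap lie one on each side of the carrier, which is which varies. Not to be moved
- tart_board: berry tart on a white round board 140 mm in diameter, 40 mm high, loose, on the right (-y) behind the cap's place; origin at the centre of its underside. Not to be moved
- tin: closed steel tin 83 mm in diameter, 46 mm high, loose, on the left (+y) behind the cap's place; origin at the centre of its underside. Not to be moved
Mind the look-alikes: they are no part of the job. What is shaped like the cap but turquoise is not meant.

How it is judged:
On the way, in this order (a step that is already met when the one before it is completed fails the run):
1. the lid is swung fully shut (value of joint lid_angle below 0.04 rad), for 0.2 s.
2. the cap has snapped home on the stud and is still pressed down on the lid (z of cap in the frame of stud_tip below -0.0215 m and horizontal distance between cap and stud_tip below 0.004 m and contact force between cap and lid above 4 N), for 0.4 s.
At the end, for the whole second after the job is handed in: Lid shut (within 0.04 rad); narrower cap snapped home (underside within 2.5 mm of home, 4 mm of the stud axis, tilt under 0.1 rad), fingers on it, pressing it on the lid with over 4 N through the last second; wider cap, tart and tin within 30 mm of their places (all of step 2 and value of joint lid_angle below 0.04 rad and angle between cap's own z axis and vertical below 0.1 rad and contact force between the fingers and cap above 2 N and distance of each of wide_cap, tart_board, tin from where it was at the start of the episode below 0.03 m); the arm keeps its last pose, push and grip.
It fails at once if the wider cap, the tart or the tin is pushed away (distance of any of wide_cap, tart_board, tin from where it was at the start of the episode above 0.03 m).
It also fails if it takes over 58 s, if anything falls off the work surface, if the arm or the gripper's body presses on something with over 40 N, if the wrist force passes 120 N, or if a joint passes its speed limit or range.

ROBOT

A 6-joint arm with a two-finger parallel gripper is mounted at the origin on the work surface. World frame = base frame: x ahead of the robot, y to its left, z up, the work surface at z = 0. Lengths are in m, angles in rad, forces in N, time in s.
With the tool pointing down it reaches from about 0.375 to 0.9 m from the base axis. Payload 3.1 kg.
Tool frame: the origin (TCP) lies between the finger pads; the fingertips stand 22 mm ahead of it and the grasp point (between the pads) lies 3 mm ahead of it; z points along the fingers, y is the direction in which the jaws open and shut (so a half turn about z gives the same grasp; the last joint's range is limited). The gripper opens to 85 mm and grips with 20 to 120 N. Pads are 22 mm wide; open, the fingers measure 114 mm over their backs; the gripper's body (76 mm by 85 mm) begins 54 mm behind the grasp point. The pads swing forward as they close: fully open they stand 13 mm farther back than shut.
Start: joints at [-1.407, 0.527, 1.433, -0, 1.181, -0.178], TCP at [0.21, -0.589, 0.219] pointing down, gripper open.
Joint ranges: [-3.08, 3.08], [-0.75, 2.2], [0.22, 2.44], [-1.43, 4.57], [0, 2.65], [-2.85, 2.85]. Speed limits (rad/s): [2.79, 2.79, 3.14, 3.14, 3.14, 3.14].

INTERFACE

Orientations are given as a unit quaternion [x, y, z, w].
In Python, from station import status, snapshot, manip gives the robot as it stands.
- The arm moves only by the tool move_arm, never from a script. Its argument "plan" is a list that holds one entry, the list of rows, each a list of 7 numbers: the turn, a rotation vector about the tool's x, y, z scaled (see below), then the shift along the tool's x, y, z scaled (see below), then the closure, from 0 (fully open) to 1 (shut). A call has exactly 8 rows; each row is the pose to reach, as a shift and turn from the pose commanded when the call began, along the tool's axes at that moment; what a row does not reach only later rows make up. The controller multiplies each number of a shift by 100 mm and each number of a turn by pi/4 rad. A row lasts 1/8 s, in which the tool goes at most 62.5 mm and 10.7 degrees, less where a joint would pass 70% of its speed; a pose out of reach is approached as far as the arm can. A call with a number of a shift or a turn outside -1 to 1 is refused whole. A call with a gripper value outside its range is refused whole. The fingers move at their own pace and stop on an object; "force" is the grip in N (left out, the last holds). Time passes only in rows, so rows that repeat a pose let the fingers close, or fill a call up. It gives the time, the measured TCP pose, the force and the opening at its end, in the units of the state.
- status.sense(): the state, without advancing time (a new reading comes with each control period).
- snapshot(name): name is "scene" or "top"; returns a dict with "img" (400x640x3 uint8, red, green, blue), "depth" (400x640 float32, m along the optical axis (not along the pixel's ray), 0 where there is no reading), "mtx" (3x3 intrinsics, pixels), "T" (4x4, takes a point from camera to world coordinates). Camera axes: x right, y up, looking along -z (the intrinsics and any distortion apply to the point x, -y, -z); pixel columns grow to the right and rows downward; lengths in m; the calibration is good to about 2 mm. A picture is of the moment at which its call begins.
- manip.sign_off(): hands the job in, once; it reports no verdict.
The state is a dict: "t": time; "q": joint angles; "qd": joint speeds; "tau": joint torques, N m; "tcp_pos": TCP position; "tool_rot": TCP orientation; "force": force on the tool from outside, world axes, zero at the start; "ft_torque": the same for the moment, N m; "finger_gap": opening from 0.0 (shut) to 1.0 (fully open).
Only numpy, scipy, OpenCV 4.12 (cv2) and the standard library are available. Lean on these libraries where they do the work, as an engineer would, in place of code of your own. Each camera call takes 0.05 s, during which the arm holds its last target. There are 200 camera calls.

## Working session

There is one attempt and no reset: what is moved stays moved. The work goes in short steps, Python scripts to look and compute and a tool call to move; the robot and the scene stay as the last step left them, time stands still between calls to the robot, and variables do not carry over. Pictures are saved under pics/ and viewed, on a budget of 10 in all, crops included, one or two more only if the job needs it, and the job is handed in when it is done.

Besides the shell and the picture viewer there is one more tool, called after "Emit:" by a JSON object that holds its "op" and its "data", one argument or row to a line. move_arm: Moves the arm, as the interface text tells. Its arguments: {"type":"object","properties":{"plan":{"type":"array"},"force":{"type":"number"}},"required":["plan"]}

```bash
mkdir -p pics; ls; python3 - <<'E'
from station import status, snapshot
import cv2,numpy as np
print(status.sense())
ims=[]
for n in("scene","top"):
    s=snapshot(n); np.savez(f"pics/{n}0.npz",**s); print(n,s["mtx"].tolist(),np.round(s["T"],3).tolist())
    cv2.imwrite(f"pics/{n}0.png",s["img"][:,:,::-1])
E
```

```text
pics
{'t': 0.0, 'q': array([-1.40748223e+00,  5.28434536e-01,  1.43389300e+00,  2.65017980e-05,
        1.18137100e+00, -1.78486898e-01]), 'qd': array([-0.00101672, -0.00059599,  0.00157904,  0.00065675,  0.00310091,
       -0.00140177]), 'tau': array([ 6.85419927e-04, -4.42354310e+01, -1.78023916e+01, -2.38272050e-04,
        8.35807063e-03, -1.69064997e-06]), 'tcp_pos': array([ 0.20941309, -0.58810237,  0.21785602]), 'tool_rot': array([ 9.85432330e-01,  1.70064734e-01,  2.02410674e-05, -1.05281782e-03]), 'force': array([-0.56588014,  0.22937119,  0.02343832]), 'ft_torque': array([-0.00017965, -0.00521938,  0.02080197]), 'finger_gap': 1.0043925156793934}
scene [[391.98583873341516, 0.0, 320.43072240049077], [0.0, 391.98583873341516, 203.54547576959754], [0.0, 0.0, 1.0]] [[-0.729, -0.496, 0.472, 0.979], [0.685, -0.522, 0.509, 0.47], [-0.006, 0.694, 0.72, 0.713], [0.0, 0.0, 0.0, 1.0]]
top [[434.5030277878225, 0.0, 324.3756012452403], [0.0, 434.5030277878225, 200.045017599764], [0.0, 0.0, 1.0]] [[-0.001, 0.986, -0.166, 0.401], [-1.0, 0.0, 0.005, 0.019], [0.005, 0.166, 0.986, 1.097], [0.0, 0.0, 0.0, 1.0]]
```

View pics/scene0.png

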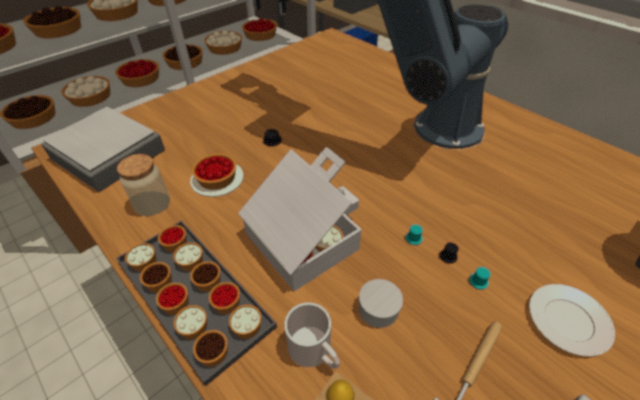

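View pics/top0.png

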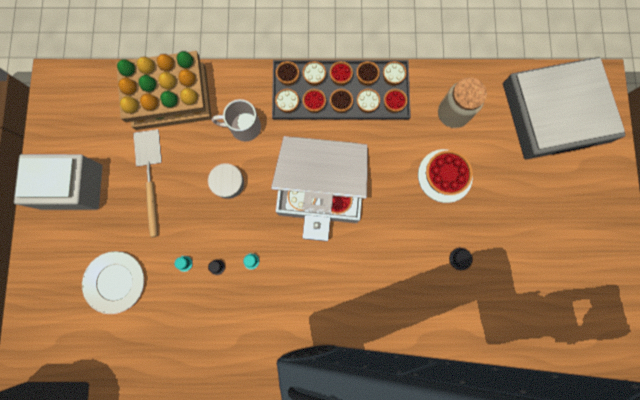

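Scene view: lid half open at about (290,205), wide cap at (272,137), narrow cap at (450,252) between turquoise ones at (415,234) and (481,278). Top view: narrow cap (216,267), turquoise (183,263) and (251,261), wide cap (460,259), stud on the bracket near (317,226), lid hinge side near (322,165).

```bash
cat > h.py <<'E'
import numpy as np,cv2
def ray(s,u,v):
    K=s["mtx"];d=np.array([(u-K[0,2])/K[0,0],-(v-K[1,2])/K[1,1],-1.0]);return s["T"][:3,3],s["T"][:3,:3]@d
def onz(s,u,v,z):
    o,d=ray(s,u,v);return o+d*(z-o[2])/d[2]
def cloud(s):
    K=s["mtx"];v,u=np.mgrid[:400,:640];D=s["depth"]
    P=np.stack([(u-K[0,2])/K[0,0]*D,-(v-K[1,2])/K[1,1]*D,-D],-1)
    return P@s["T"][:3,:3].T+s["T"][:3,3]
def tri(s1,p1,s2,p2):
    o,d=ray(s1,*p1);a,b=ray(s2,*p2)
    k=np.linalg.lstsq(np.stack([d,-b],1),a-o,rcond=None)[0]
    x,y=o+d*k[0],a+b*k[1];return (x+y)/2,np.linalg.norm(x-y)
E
python3 - <<'E'
from h import *
t=dict(np.load("pics/top0.npz"));s=dict(np.load("pics/scene0.npz"))
np.set_printoptions(precision=4,suppress=True)
for nm,c,boxes in(("top",t,{"nar":(195,245,237,290),"wide":(440,240,480,280)}),("scene",s,{"nar":(432,236,466,270),"wide":(256,122,288,152)})):
    P=cloud(c)
    for k,(a,b,e,f) in boxes.items():
        g=c["img"][b:f,a:e].max(2);Q=P[b:f,a:e]
        m=(g<70);n,l,st,ce=cv2.connectedComponentsWithStats(m.astype(np.uint8))
        i=1+st[1:,4].argmax();w=l==i;q=Q[w&(Q[...,2]>.012)]
        print(nm,k,st[i],ce[i]+[a,b],"onz18",onz(c,*(ce[i]+[a,b]),.018),"zmax",np.percentile(q[:,2],[50,90,98]) if len(q) else 0, "topmean",q[q[:,2]>np.percentile(q[:,2],50)].mean(0) if len(q) else 0)
    m=P[...,2]
    if nm=="top":
        # lid plane, bracket top
        for lo,hi,nn in((.062,.08,"70mm"),(.09,.105,"stud")):
            w=(m>lo)&(m<hi);w[:130]=0;w[250:]=0;w[:,:265]=0;w[:,380:]=0
            n,l,st,ce=cv2.connectedComponentsWithStats(w.astype(np.uint8))
            for i in range(1,n):
                if st[i,4]>4: print(nn,st[i],P[l==i].mean(0),P[l==i].min(0),P[l==i].max(0))
        print("lid pts",P[145:190:10,320],P[165,285:360:12])
        print("col317",P[195:245:3,317])
A=cv2.resize(t["img"][130:250,260:390],None,fx=4,fy=4,interpolation=2)
B=cv2.resize(s["img"][140:285,235:365],None,fx=4,fy=4,interpolation=2)[:480]
A=A[:, :390] if 0 else A
o=np.hstack([cv2.resize(A,(400,369)),cv2.resize(B,(400,369))])
o=np.vstack([o,np.hstack([cv2.resize(t["img"][245:290,160:270],(400,164)),cv2.resize(s["img"][215:295,395:505],(226,164)),cv2.resize(t["img"][240:280,440:482],(174,164))])])
cv2.imwrite("pics/c1.png",o[:,:,::-1])
E
```

```text
top nar [ 14  15  16  14 166] [216.5361 266.253 ] onz18 [0.418  0.2786 0.018 ] zmax [0.036  0.0392 0.0409] topmean [0.4171 0.281  0.0379]
top wide [ 10   8  23  23 389] [460.6375 258.9409] onz18 [ 0.4354 -0.3218  0.018 ] zmax [0.0307 0.033  0.0362] topmean [ 0.4349 -0.3207  0.0474]
70mm [283 137  84  12 230] [0.717  0.0145 0.0768] [ 0.7006 -0.0872  0.0713] [0.7304 0.1156 0.08  ]
70mm [276 190  86  51 858] [0.5208 0.0327 0.0708] [ 0.4781 -0.0732  0.062 ] [0.5982 0.1299 0.0768]
stud [281 143  86  16 578] [0.6882 0.0159 0.0976] [ 0.6685 -0.0849  0.09  ] [0.7093 0.118  0.105 ]
stud [313 223   7   7  37] [0.5097 0.033  0.0972] [0.5023 0.0269 0.0901] [0.5161 0.0409 0.1046]
lid pts [[0.7049 0.0248 0.0886]
 [0.6747 0.0247 0.1082]
 [0.6456 0.0245 0.1279]
 [0.6177 0.0244 0.1473]
 [0.5909 0.0243 0.1666]] [[ 0.6433  0.1039  0.137 ]
 [ 0.6443  0.077   0.133 ]
 [ 0.6448  0.0497  0.1308]
 [ 0.6453  0.0222  0.129 ]
 [ 0.6451 -0.0052  0.13  ]
 [ 0.6465 -0.033   0.1245]
 [ 0.6473 -0.0609  0.1211]]
col317 [[0.5651 0.0305 0.187 ]
 [0.5592 0.0306 0.1835]
 [0.5821 0.0328 0.0062]
 [0.5747 0.0328 0.0045]
 [0.5362 0.0302 0.2068]
 [0.5297 0.0302 0.2087]
 [0.5511 0.0327 0.0077]
 [0.5355 0.0319 0.0684]
 [0.528  0.0319 0.0715]
 [0.5208 0.0318 0.0714]
 [0.5103 0.0315 0.1015]
 [0.5038 0.0315 0.0981]
 [0.4994 0.0318 0.0714]
 [0.4925 0.0318 0.0693]
 [0.4854 0.0318 0.0696]
 [0.479  0.0319 0.0594]
 [0.4757 0.0326 0.0033]]
scene nar [  8   7  18  20 262] [449.0344 253.0725] onz18 [0.4227 0.2827 0.018 ] zmax [0.0326 0.0352 0.0363] topmean [0.4266 0.2843 0.0422]
scene wide [  8   7  18  17 244] [271.8402 137.3279] onz18 [ 0.4417 -0.3166  0.018 ] zmax [0.0273 0.0297 0.0312] topmean [ 0.4456 -0.313   0.038 ]
```

View pics/c1.png

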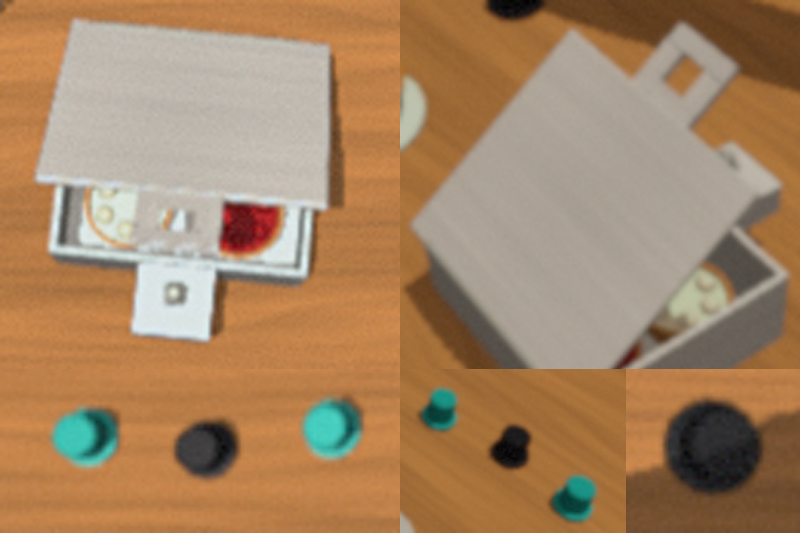

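Left bottom crop confirms a single narrow black cap between the turquoise ones; stud is bright at crop (175,292) → about (0.508, 0.032); cap ≈ (0.420, 0.281); lid angle ≈ 0.6, yaw ≈ −0.07. First go to the lid press point with fingers shut, turning the jaws along world x.

Emit:
{"op": "move_arm", "data": {
  "plan": [
    [[0, 0, -0.14, 0.12, -0.12, -0.1, 1], [0, 0, -0.3, 0.28, -0.28, -0.2, 1], [0, 0, -0.45, 0.45, -0.45, -0.35, 1], [0, 0, -0.6, 0.6, -0.6, -0.5, 1], [0, 0, -0.75, 0.75, -0.75, -0.6, 1], [0, 0, -0.9, 0.9, -0.9, -0.6, 1], [0, 0, -1, 1, -1, -0.6, 1], [0, 0, -1, 1, -1, -0.6, 1]]
  ],
  "force": 30
}}

```text
t: 1.1
tcp_pos: [0.2704, -0.4599, 0.2786]
tool_rot: [0.845, 0.534, 0.0, -0.001]
force: [0.1, -0.6, 0.3]
finger_gap: 0.003
```

Emit:
{"op": "move_arm", "data": {
  "plan": [
    [[0, 0, -0.08, 0.14, 0.02, 0, 1], [0, 0, -0.16, 0.28, 0.04, 0, 1], [0, 0, -0.24, 0.42, 0.06, 0, 1], [0, 0, -0.32, 0.56, 0.08, 0, 1], [0, 0, -0.4, 0.7, 0.1, 0, 1], [0, 0, -0.48, 0.85, 0.12, 0, 1], [0, 0, -0.565, 1, 0.13, 0, 1], [0, 0, -0.565, 1, 0.13, 0, 1]]
  ]
}}

```text
t: 2.1
tcp_pos: [0.3251, -0.3758, 0.2787]
tool_rot: [0.707, 0.707, -0.0, -0.0]
force: [-0.5, 0.1, 0.2]
finger_gap: 0.002
```

Emit:
{"op": "move_arm", "data": {
  "plan": [
    [[0, 0, 0, 0.14, 0.09, 0, 1], [0, 0, 0, 0.28, 0.18, 0, 1], [0, 0, 0, 0.42, 0.27, 0, 1], [0, 0, 0, 0.56, 0.36, 0, 1], [0, 0, 0, 0.7, 0.45, 0, 1], [0, 0, 0, 0.8, 0.53, 0, 1], [0, 0, 0, 0.9, 0.6, 0, 1], [0, 0, 0, 1, 0.64, 0, 1]]
  ]
}}

```text
t: 3.1
tcp_pos: [0.3893, -0.2758, 0.2788]
tool_rot: [0.707, 0.707, -0.0, 0.0]
force: [0.6, 0.1, -0.2]
finger_gap: 0.003
```

Emit:
{"op": "move_arm", "data": {
  "plan": [
    [[0, 0, 0, 0.14, 0.09, 0, 1], [0, 0, 0, 0.28, 0.18, 0, 1], [0, 0, 0, 0.42, 0.27, 0, 1], [0, 0, 0, 0.56, 0.36, 0, 1], [0, 0, 0, 0.7, 0.45, 0, 1], [0, 0, 0, 0.8, 0.53, 0, 1], [0, 0, 0, 0.9, 0.6, 0, 1], [0, 0, 0, 1, 0.64, 0, 1]]
  ]
}}

```text
t: 4.1
tcp_pos: [0.4533, -0.1758, 0.2788]
tool_rot: [0.707, 0.707, -0.0, 0.0]
force: [0.7, -0.1, 1.1]
finger_gap: 0.001
```

Emit:
{"op": "move_arm", "data": {
  "plan": [
    [[0, 0, 0, 0.14, 0.09, 0, 1], [0, 0, 0, 0.28, 0.18, 0, 1], [0, 0, 0, 0.42, 0.27, 0, 1], [0, 0, 0, 0.56, 0.36, 0, 1], [0, 0, 0, 0.7, 0.45, 0, 1], [0, 0, 0, 0.8, 0.53, 0, 1], [0, 0, 0, 0.9, 0.6, 0, 1], [0, 0, 0, 1, 0.64, 0, 1]]
  ]
}}

```text
t: 5.1
tcp_pos: [0.5173, -0.0758, 0.2788]
tool_rot: [0.707, 0.707, -0.0, 0.0]
force: [0.2, 0.8, -0.1]
finger_gap: -0.004
```

Emit:
{"op": "move_arm", "data": {
  "plan": [
    [[0, 0, 0, 0.14, 0.09, 0, 1], [0, 0, 0, 0.28, 0.18, 0, 1], [0, 0, 0, 0.42, 0.27, 0, 1], [0, 0, 0, 0.56, 0.36, 0, 1], [0, 0, 0, 0.7, 0.45, 0, 1], [0, 0, 0, 0.8, 0.53, 0, 1], [0, 0, 0, 0.9, 0.6, 0.2, 1], [0, 0, 0, 1, 0.64, 0.4, 1]]
  ]
}}

```text
t: 6.1
tcp_pos: [0.5817, 0.0242, 0.2386]
tool_rot: [0.707, 0.707, 0.0, 0.001]
force: [-0.6, -0.3, 0.3]
finger_gap: -0.001
```

Emit:
{"op": "move_arm", "data": {
  "plan": [
    [[0, 0, 0, 0, 0, 0.15, 1], [0, 0, 0, 0, 0, 0.3, 1], [0, 0, 0, 0, 0, 0.42, 1], [0, 0, 0, 0, -0.04, 0.52, 1], [0, 0, 0, 0, -0.08, 0.62, 1], [0, 0, 0, 0, -0.12, 0.72, 1], [0, 0, 0, 0, -0.16, 0.81, 1], [0, 0, 0, 0, -0.2, 0.9, 1]]
  ]
}}

```text
t: 7.1
tcp_pos: [0.5606, 0.0237, 0.1485]
tool_rot: [0.707, 0.707, 0.0, 0.0]
force: [-0.1, -0.0, 1.6]
finger_gap: 0.001
```

Emit:
{"op": "move_arm", "data": {
  "plan": [
    [[0, 0, 0, 0, -0.03, 0.08, 1], [0, 0, 0, 0, -0.05, 0.16, 1], [0, 0, 0, 0, -0.06, 0.24, 1], [0, 0, 0, 0, -0.07, 0.32, 1], [0, 0, 0, 0, -0.07, 0.39, 1], [0, 0, 0, 0, -0.08, 0.45, 1], [0, 0, 0, 0, -0.08, 0.5, 1], [0, 0, 0, 0, -0.08, 0.51, 1]]
  ]
}}

```text
t: 8.1
tcp_pos: [0.5526, 0.0237, 0.0974]
tool_rot: [0.707, 0.707, -0.0, -0.0]
force: [-0.1, 0.2, 0.9]
finger_gap: -0.0
```

Emit:
{"op": "move_arm", "data": {
  "plan": [
    [[0, 0, 0, 0, 0, 0.01, 1], [0, 0, 0, 0, 0, 0.02, 1], [0, 0, 0, 0, 0, 0.03, 1], [0, 0, 0, 0, 0, 0.04, 1], [0, 0, 0, 0, 0, 0.04, 1], [0, 0, 0, 0, 0, 0.04, 1], [0, 0, 0, 0, 0, 0.04, 1], [0, 0, 0, 0, 0, 0.04, 1]]
  ]
}}

```text
t: 9.1
tcp_pos: [0.553, 0.0237, 0.0938]
tool_rot: [0.707, 0.707, 0.0, 0.0]
force: [0.0, 0.4, 0.5]
finger_gap: 0.0
```

```bash
python3 - <<'E'
from h import *
from station import snapshot,status
t=snapshot("top");s=snapshot("scene")
np.savez("pics/top1.npz",**t);np.savez("pics/scene1.npz",**s)
P=cloud(s);print("scene z lid",[P[v,u].round(4) for u,v in((270,220),(290,240),(320,230))], status.sense()["force"])
o=np.vstack([cv2.resize(s["img"][140:290,220:370],(400,400)),]);o=np.hstack([o,cv2.resize(t["img"][130:250,260:380],(400,400))])
cv2.imwrite("pics/c2.png",o[:,:,::-1])
E
```

```text
scene z lid [array([ 0.677 , -0.0155,  0.0809]), array([0.6819, 0.0571, 0.0823]), array([0.625 , 0.0865, 0.0927])] [-0.16297234  0.47371099 -0.10647367]
```

View pics/c2.png

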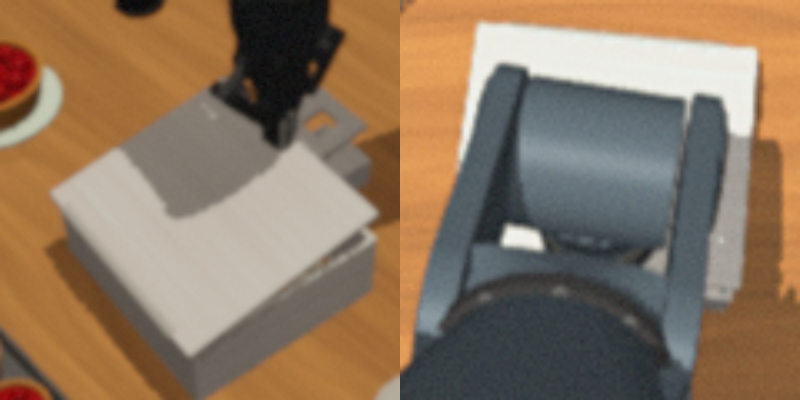

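Left: lid still appears slightly open (gap at the right corner near (370,230)), the finger near (285,140). Top view is blocked by the arm. I'll fit the lid plane.

```bash
python3 - <<'E'
from h import *
from station import snapshot
np.set_printoptions(precision=4,suppress=True)
s=dict(np.load("pics/scene1.npz"));P=cloud(s)
Q=np.vstack([P[v,225:362] for v in range(190,265,3)]);c=np.vstack([s["img"][v,225:362] for v in range(190,265,3)])
Q=Q[(c.min(1)>120)&(Q[:,2]>.06)]
for _ in range(8):
    k=np.linalg.lstsq(np.c_[Q[:,:2],np.ones(len(Q))],Q[:,2],rcond=None)[0];r=np.c_[Q[:,:2],np.ones(len(Q))]@k-Q[:,2];Q=Q[abs(r)<max(.003,2*r.std())]
print("plane",k,len(Q),r.std(),"z at .71,.02:",k@[.7125,.0175,1],"at .553",k@[.553,.024,1],Q.min(0),Q.max(0))
# finger: dark pixels near the lid
f=cloud(s)[170:205,300:345];g=s["img"][170:205,300:345].max(2)
F=f[(g<60)];print(F[F[:,2].argsort()][:6])
E
```

```text
plane [-0.1762  0.0183  0.2003] 1536 0.0011545516049545192 z at .71,.02: 0.07503292304366327 at .553 0.10325481502152624 [ 0.5376 -0.0877  0.0708] [0.728  0.1308 0.1072]
[[0.5609 0.0312 0.1138]
 [0.5602 0.0304 0.1158]
 [0.5648 0.0227 0.1165]
 [0.5645 0.0319 0.1168]
 [0.56   0.0302 0.1186]
 [0.5669 0.0281 0.1187]]
```

```bash
python3 - <<'E'
from h import *
from station import snapshot,status
def proj(s,p):
    K=s["mtx"];c=s["T"][:3,:3].T@(np.array(p)-s["T"][:3,3]);return K[0,0]*c[0]/-c[2]+K[0,2],K[1,1]*-c[1]/-c[2]+K[1,2]
s=snapshot("scene");st=status.sense();print(st["tcp_pos"],st["force"],st["q"])
a=proj(s,st["tcp_pos"]);b=proj(s,st["tcp_pos"]-[0,0,.022]);print(a,b)
im=cv2.resize(s["img"][130:270,240:380],None,fx=4,fy=4,interpolation=2).copy()
for p,c in((a,(255,0,0)),(b,(0,255,0))): cv2.circle(im,(int((p[0]-240)*4+2),int((p[1]-130)*4+2)),4,c,-1)
cv2.imwrite("pics/c3.png",im[:,:,::-1])
E
```

```text
[0.55292331 0.02367941 0.09381497] [0.66245671 1.07399312 0.42914406] [-1.59138956e-01  6.10904832e-01  1.72125087e+00  4.04235054e-06
  8.09212837e-01 -1.59299448e-01]
(np.float64(324.27444891766453), np.float64(196.9335512737031)) (np.float64(324.268057115941), np.float64(203.78054326475828))
```

View pics/c3.png

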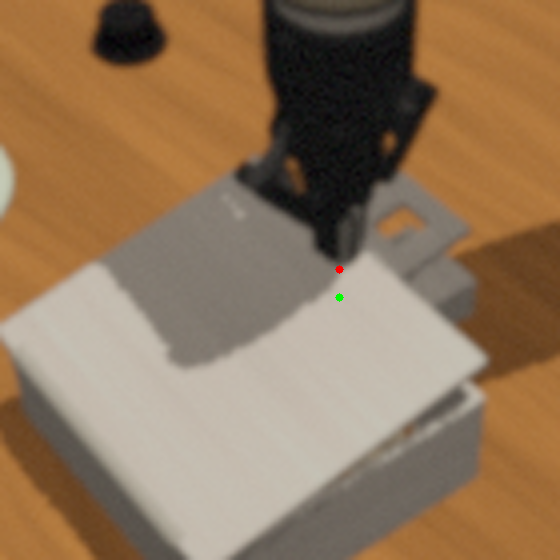

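The finger bottom at (340,250) coincides with the plate's front edge line, so the fingers may have slipped in front of the edge beside the tongue. Measuring that.

```bash
python3 - <<'E'
from h import *
np.set_printoptions(precision=4,suppress=True)
s=dict(np.load("pics/scene1.npz"))
k=np.array([-.1762,.0183,.2003])
def onp(x,y):
    u,v=240+(x-1.5)/4,130+(y-1.5)/4
    o,d=ray(s,u,v);t=(k@[o[0],o[1],1]-o[2])/(d[2]-k[0]*d[0]-k[1]*d[1]);return o+t*d
for n,p in dict(frontcornerL=(233,178),frontcornerR=(488,358),fingerbase=(340,255),tongue_tipL=(398,173),tongue_tipR=(470,232),hole=(402,221),tongueRootR=(408,278),hingeL=(2,330)).items(): print(n,onp(*p))
E
```

```text
frontcornerL [ 0.5513 -0.0673  0.1019]
frontcornerR [0.5499 0.1325 0.1058]
fingerbase [0.5514 0.0232 0.1036]
tongue_tipL [0.4887 0.0056 0.1143]
tongue_tipR [0.4947 0.0675 0.1144]
hole [0.5126 0.0327 0.1106]
tongueRootR [0.539  0.0636 0.1065]
hingeL [ 0.7074 -0.0848  0.0741]
```

Emit:
{"op": "move_arm", "data": {
  "plan": [
    [[0, 0, 0, 0, 0, -0.1, 1], [0, 0, 0, 0, 0, -0.25, 1], [0, 0, 0, 0, 0, -0.4, 1], [0, 0, 0, 0, 0, -0.55, 1], [0, 0, 0, 0, 0, -0.7, 1], [0, 0, 0, 0, 0, -0.85, 1], [0, 0, 0, 0, 0, -1, 1], [0, 0, 0, 0, 0, -1, 1]]
  ]
}}

```text
t: 10.25
tcp_pos: [0.5538, 0.0235, 0.1953]
tool_rot: [0.707, 0.707, 0.001, 0.001]
force: [-0.0, -0.2, -0.0]
finger_gap: 0.001
```

```bash
cat >> h.py <<'E'
def proj(s,p):
    K=s["mtx"];c=s["T"][:3,:3].T@(np.array(p)-s["T"][:3,3]);return K[0,0]*c[0]/-c[2]+K[0,2],K[1,1]*-c[1]/-c[2]+K[1,2]
E
python3 - <<'E'
from h import *
from station import snapshot,status
s=snapshot("scene");np.savez("pics/scene2.npz",**s);st=status.sense();print(st["tcp_pos"],st["force"],st["t"])
a=proj(s,st["tcp_pos"]);b=proj(s,st["tcp_pos"]-[0,0,.022])
im=cv2.resize(s["img"][110:270,230:390],None,fx=3.5,fy=3.5,interpolation=2).copy()
for p,c in((a,(255,0,0)),(b,(0,255,0))): cv2.circle(im,(int((p[0]-230)*3.5+2),int((p[1]-110)*3.5+2)),3,c,-1)
cv2.imwrite("pics/c4.png",im[:,:,::-1])
P=cloud(s);Q=P[190:262:3,235:350].reshape(-1,3);c=s["img"][190:262:3,235:350].reshape(-1,3)
Q=Q[(c.min(1)>110)&(Q[:,2]>.05)]
for _ in range(8):
    A=np.c_[Q[:,:2],np.ones(len(Q))];k=np.linalg.lstsq(A,Q[:,2],rcond=None)[0];r=A@k-Q[:,2];Q=Q[abs(r)<max(.003,2*r.std())]
print(k,len(Q),k@[.553,.024,1])
E
```

```text
[0.55308341 0.02363942 0.19442086] [-0.56484964 -0.46098402 -0.68455654] 10.3
[-0.17619444  0.01786084  0.20026659] 1710 0.1032597271517508
```

View pics/c4.png

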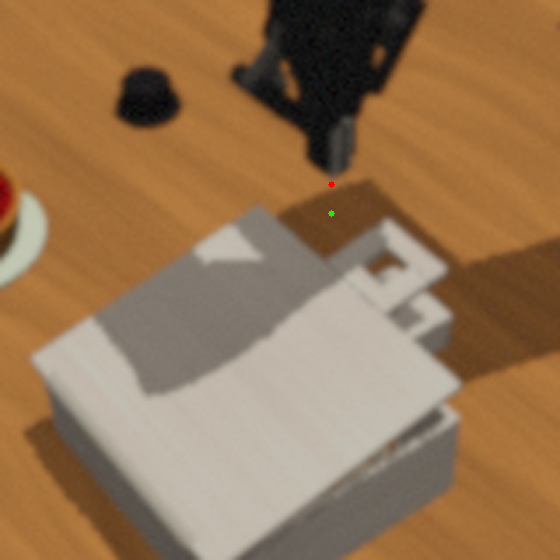

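The visible fingertip (332,172) is about 10 mm above the reported TCP (332,184), while the stated tip would be at (332,213). The lid's rest angle (0.176 rad at TCP z 0.0938) agrees: the real tips are at TCP z + ~10 mm. So I press about 32 mm lower, watching the force.

Emit:
{"op": "move_arm", "data": {
  "plan": [
    [[0, 0, 0, 0, 0, 0.12, 1], [0, 0, 0, 0, 0, 0.26, 1], [0, 0, 0, 0, 0, 0.4, 1], [0, 0, 0, 0, 0, 0.55, 1], [0, 0, 0, 0, 0, 0.7, 1], [0, 0, 0, 0, 0, 0.84, 1], [0, 0, 0, 0, 0, 0.95, 1], [0, 0, 0, 0, 0, 1, 1]]
  ]
}}

```text
t: 11.3
tcp_pos: [0.5524, 0.0238, 0.093]
tool_rot: [0.707, 0.707, -0.0, -0.0]
force: [-0.4, -0.7, 1.6]
finger_gap: 0.002
```

Emit:
{"op": "move_arm", "data": {
  "plan": [
    [[0, 0, 0, 0, 0, 0.05, 1], [0, 0, 0, 0, 0, 0.1, 1], [0, 0, 0, 0, 0, 0.15, 1], [0, 0, 0, 0, 0, 0.19, 1], [0, 0, 0, 0, 0, 0.22, 1], [0, 0, 0, 0, 0, 0.24, 1], [0, 0, 0, 0, 0, 0.25, 1], [0, 0, 0, 0, 0, 0.26, 1]]
  ]
}}

```text
t: 12.3
tcp_pos: [0.5528, 0.0237, 0.0678]
tool_rot: [0.707, 0.707, 0.0, 0.0]
force: [-1.3, -0.3, 0.8]
finger_gap: -0.004
```

Emit:
{"op": "move_arm", "data": {
  "plan": [
    [[0, 0, 0, 0, 0, 0.01, 1], [0, 0, 0, 0, 0, 0.02, 1], [0, 0, 0, 0, 0, 0.03, 1], [0, 0, 0, 0, 0, 0.04, 1], [0, 0, 0, 0, 0, 0.05, 1], [0, 0, 0, 0, 0, 0.05, 1], [0, 0, 0, 0, 0, 0.05, 1], [0, 0, 0, 0, 0, 0.05, 1]]
  ]
}}

```text
t: 13.3
tcp_pos: [0.5528, 0.0237, 0.0636]
tool_rot: [0.707, 0.707, 0.0, 0.0]
force: [-2.1, 0.6, 6.3]
finger_gap: -0.002
```

```bash
cat >> h.py <<'E'
def lid(s):
    P=cloud(s);Q=P[190:275:3,235:350].reshape(-1,3);c=s["img"][190:275:3,235:350].reshape(-1,3)
    Q=Q[(c.min(1)>110)&(Q[:,2]>.05)]
    for _ in range(8):
        A=np.c_[Q[:,:2],np.ones(len(Q))];k=np.linalg.lstsq(A,Q[:,2],rcond=None)[0];r=A@k-Q[:,2];Q=Q[abs(r)<max(.003,2*r.std())]
    return k,len(Q)
E
python3 - <<'E'
from h import *
from station import snapshot,status
s=snapshot("scene");k,n=lid(s);print(k,n,k@[.553,.024,1]);print([status.sense()["force"].round(1) for _ in range(3)])
E
```

```text
[-0.00028807 -0.00024649  0.074626  ] 1698 0.07446077546993965
[array([-1.8, -0.2,  6.7]), array([-1.8, -0.2,  6.7]), array([-1.8, -0.2,  6.7])]
```

Lid is shut (plane flat to 0.0003, z 0.0745, 6 N push). Now to the cap, opening the gripper on the way.

Emit:
{"op": "move_arm", "data": {
  "plan": [
    [[0, 0, 0, 0, 0, -0.2, 1], [0, 0, 0, 0, 0, -0.45, 1], [0, 0, 0, 0.05, -0.02, -0.7, 0.6], [0, 0, 0, 0.15, -0.06, -0.9, 0.2], [0, 0, 0, 0.27, -0.12, -1, 0], [0, 0, 0, 0.4, -0.2, -1, 0], [0, 0, 0, 0.5, -0.25, -1, 0], [0, 0, 0, 0.6, -0.3, -1, 0]]
  ]
}}

```text
t: 14.35
tcp_pos: [0.5219, 0.0845, 0.162]
tool_rot: [0.707, 0.707, -0.001, -0.001]
force: [-0.5, 0.2, 1.0]
finger_gap: 1.001
```

Emit:
{"op": "move_arm", "data": {
  "plan": [
    [[0, 0, 0, 0.14, -0.08, 0, 0], [0, 0, 0, 0.28, -0.15, 0, 0], [0, 0, 0, 0.42, -0.22, 0, 0], [0, 0, 0, 0.56, -0.3, 0, 0], [0, 0, 0, 0.7, -0.38, 0, 0], [0, 0, 0, 0.82, -0.45, 0, 0], [0, 0, 0, 0.92, -0.5, 0, 0], [0, 0, 0, 1, -0.55, 0, 0]]
  ]
}}

```text
t: 15.35
tcp_pos: [0.4676, 0.1843, 0.1629]
tool_rot: [0.707, 0.707, 0.0, 0.0]
force: [-0.5, 0.8, -0.2]
finger_gap: 1.0
```

```bash
python3 - <<'E'
from h import *
from station import snapshot,status
np.set_printoptions(precision=4,suppress=True)
t=dict(np.load("pics/top0.npz"));s=dict(np.load("pics/scene0.npz"))
print("cap",tri(t,(216.54,266.25),s,(449.03,253.07)))
# top-disc estimates: cap points near top from both clouds
for c,(a,b,e,f) in((t,(195,245,237,290)),(s,(432,236,466,270))):
    Q=cloud(c)[b:f,a:e].reshape(-1,3);I=c["img"][b:f,a:e].reshape(-1,3);w=(I.max(1)<75)&(Q[:,2]>.028)&(Q[:,2]<.045);print(w.sum(),np.median(Q[w],0),Q[w].min(0),Q[w].max(0))
s2=snapshot("scene");t2=snapshot("top");np.savez("pics/top3.npz",**t2);np.savez("pics/scene3.npz",**s2)
print("lid",lid(s2));print(status.sense()["tcp_pos"],status.sense()["t"])
A=cv2.resize(t2["img"][190:290,170:370],(800,400));B=cv2.resize(s2["img"][140:240,270:370],(200,200));C=cv2.resize(s2["img"][150:300,380:530],(200,200))
cv2.imwrite("pics/c5.png",np.vstack([A,np.hstack([B,C,cv2.resize(s2["img"],(400,200))])])[:,:,::-1])
E
```

```text
cap (array([0.4178, 0.2806, 0.0115]), np.float64(0.0009720947348828235))
118 [0.416  0.2792 0.0365] [0.4016 0.2665 0.0296] [0.4304 0.2922 0.0413]
113 [0.4218 0.2823 0.0338] [0.4069 0.2696 0.0282] [0.432  0.2954 0.0368]
lid (array([ 0.0005, -0.0003,  0.0741]), 1875)
[0.4671 0.1844 0.1628] 15.45
```

View pics/c5.png

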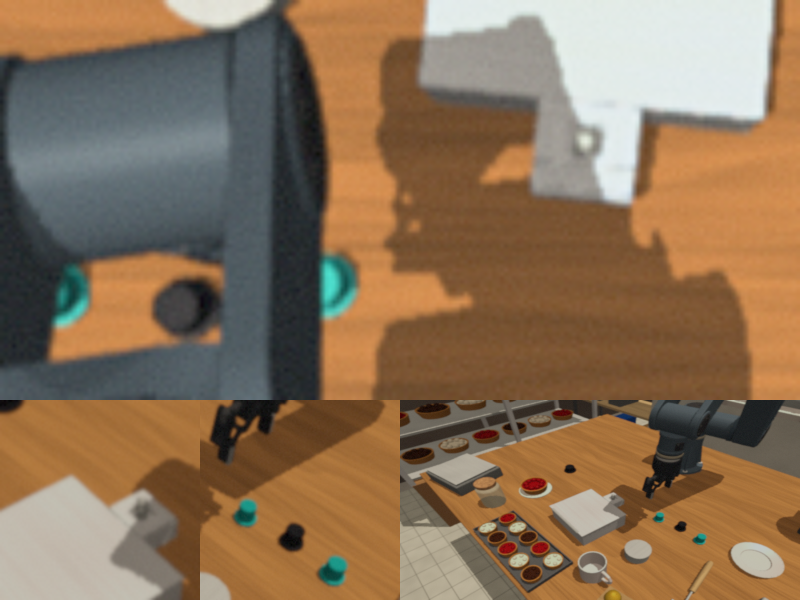

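Lid shut with the stud through the hole at top-crop (588,140); the arm is near the cap (crop (185,307)), gripper open.

Emit:
{"op": "move_arm", "data": {
  "plan": [
    [[0, 0, 0, 0.14, -0.08, 0, 0], [0, 0, 0, 0.28, -0.15, 0, 0], [0, 0, 0, 0.42, -0.22, 0, 0], [0, 0, 0, 0.58, -0.3, 0.1, 0], [0, 0, 0, 0.72, -0.37, 0.25, 0], [0, 0, 0, 0.85, -0.43, 0.4, 0], [0, 0, 0, 0.97, -0.48, 0.55, 0], [0, 0, 0, 0.97, -0.48, 0.7, 0]]
  ]
}}

```text
t: 16.45
tcp_pos: [0.4192, 0.2814, 0.0914]
tool_rot: [0.706, 0.708, -0.0, -0.0]
force: [-0.1, 0.1, -0.7]
finger_gap: 1.001
```

```bash
python3 - <<'E'
from h import *
from station import snapshot,status
np.set_printoptions(precision=4,suppress=True)
s=snapshot("scene");t=snapshot("top");np.savez("pics/scene4.npz",**s);p=status.sense()["tcp_pos"];print(p)
im=cv2.resize(s["img"][190:290,390:510],(600,500)).copy()
for z in(0,.022,-.0245):
    a=proj(s,p-[0,0,z]);cv2.circle(im,(int((a[0]-390)*5+2),int((a[1]-190)*5+2)),3,(255,0,0),-1)
a=proj(s,[p[0],p[1],.036]);cv2.circle(im,(int((a[0]-390)*5+2),int((a[1]-190)*5+2)),3,(0,255,0),-1)
cv2.imwrite("pics/c6.png",im[:,:,::-1])
E
```

```text
[0.4186 0.2802 0.0908]
```

View pics/c6.png

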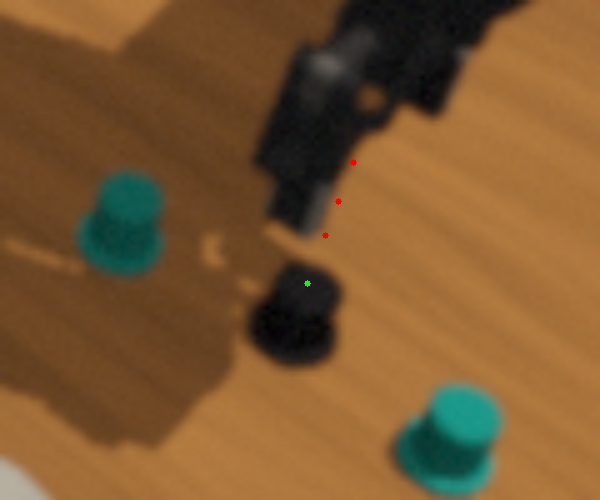

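Near (+x) fingertip is at (310,235), the cap's top at (307,283), turquoise caps clear at (120,220) and (450,440). Checking the finger's y-centre against the cap by depth.

```bash
python3 - <<'E'
from h import *
np.set_printoptions(precision=4,suppress=True)
s=dict(np.load("pics/scene4.npz"))
P=cloud(s)[190:290,390:510].reshape(-1,3);I=s["img"][190:290,390:510].reshape(-1,3)
d=I.max(1)<130
for z0 in np.arange(.08,.16,.006):
    w=d&(abs(P[:,2]-z0)<.003);Q=P[w]
    for n,q in(("near",Q[Q[:,0]>.42]),("far",Q[(Q[:,0]<=.42)])):
        if len(q)>3: print(n,round(z0,3),len(q),q.min(0)[:2],q.max(0)[:2])
w=d&(P[:,2]>.028)&(P[:,2]<.045);print("cap",np.median(P[w],0),P[w].min(0),P[w].max(0))
E
```

```text
near 0.116 4 [0.4675 0.2805] [0.4695 0.2903]
far 0.116 8 [0.3743 0.2776] [0.3771 0.2897]
near 0.122 13 [0.4618 0.2711] [0.4738 0.2924]
far 0.122 17 [0.374 0.279] [0.3785 0.2927]
near 0.128 22 [0.4633 0.2718] [0.4769 0.2925]
far 0.128 15 [0.3748 0.2793] [0.3772 0.2923]
near 0.134 31 [0.4626 0.2709] [0.4778 0.2929]
far 0.134 13 [0.3731 0.2803] [0.3775 0.2921]
near 0.14 20 [0.4642 0.276 ] [0.4766 0.2928]
far 0.14 13 [0.3728 0.2833] [0.3782 0.2926]
near 0.146 12 [0.4618 0.2776] [0.4766 0.2926]
far 0.146 12 [0.3739 0.2849] [0.3771 0.2928]
far 0.152 15 [0.3697 0.2857] [0.3774 0.2924]
far 0.158 4 [0.3724 0.2863] [0.3765 0.293 ]
cap [0.4281 0.275  0.0336] [0.4042 0.1813 0.028 ] [0.4463 0.3769 0.0377]
```

Emit:
{"op": "move_arm", "data": {
  "plan": [
    [[0, 0, 0, 0, 0, 0.15, 0], [0, 0, 0, 0, 0, 0.32, 0], [0, 0, 0, 0, 0, 0.5, 0], [0, 0, 0, 0, 0, 0.66, 0], [0, 0, 0, 0, 0, 0.8, 0], [0, 0, 0, 0, 0, 0.9, 0], [0, 0, 0, 0, 0, 0.96, 0], [0, 0, 0, 0, 0, 0.96, 0]]
  ]
}}

```text
t: 17.55
tcp_pos: [0.4197, 0.2807, -0.0035]
tool_rot: [0.707, 0.707, -0.0, -0.0]
force: [0.0, -0.1, 0.4]
finger_gap: 0.998
```

Emit:
{"op": "move_arm", "data": {
  "plan": [
    [[0, 0, 0, 0, 0, 0, 0.3], [0, 0, 0, 0, 0, 0, 0.5], [0, 0, 0, 0, 0, 0, 0.7], [0, 0, 0, 0, 0, 0, 1], [0, 0, 0, 0, 0, 0, 1], [0, 0, 0, 0, 0, 0, 1], [0, 0, 0, 0, 0, 0, 1], [0, 0, 0, 0, 0, 0, 1]]
  ],
  "force": 80
}}

```text
t: 18.55
tcp_pos: [0.4199, 0.2808, -0.0025]
tool_rot: [0.707, 0.707, 0.0, 0.0]
force: [-0.3, 0.1, 5.9]
finger_gap: 0.326
```

Emit:
{"op": "move_arm", "data": {
  "plan": [
    [[0, 0, 0, 0, 0, -0.1, 1], [0, 0, 0, 0, 0, -0.25, 1], [0, 0, 0, 0, 0, -0.4, 1], [0, 0, 0, 0, 0, -0.55, 1], [0, 0, 0, -0.05, 0, -0.7, 1], [0, 0, 0, -0.15, 0.05, -0.85, 1], [0, 0, 0, -0.28, 0.1, -1, 1], [0, 0, 0, -0.42, 0.15, -1, 1]]
  ]
}}

```text
t: 19.55
tcp_pos: [0.4362, 0.2378, 0.0981]
tool_rot: [0.707, 0.707, 0.001, 0.001]
force: [-0.7, 0.5, -0.2]
finger_gap: 0.33
```

Emit:
{"op": "move_arm", "data": {
  "plan": [
    [[0, 0, 0, -0.14, 0.05, -0.1, 1], [0, 0, 0, -0.28, 0.1, -0.2, 1], [0, 0, 0, -0.42, 0.15, -0.3, 1], [0, 0, 0, -0.56, 0.2, -0.4, 1], [0, 0, 0, -0.7, 0.25, -0.45, 1], [0, 0, 0, -0.84, 0.3, -0.45, 1], [0, 0, 0, -0.95, 0.35, -0.45, 1], [0, 0, 0, -1, 0.4, -0.45, 1]]
  ]
}}

```text
t: 20.55
tcp_pos: [0.4749, 0.1379, 0.1415]
tool_rot: [0.707, 0.707, -0.0, -0.0]
force: [-0.1, 0.6, 0.1]
finger_gap: 0.33
```

Emit:
{"op": "move_arm", "data": {
  "plan": [
    [[0, 0, 0, -0.14, 0.05, 0, 1], [0, 0, 0, -0.28, 0.1, 0, 1], [0, 0, 0, -0.42, 0.16, 0, 1], [0, 0, 0, -0.56, 0.21, 0, 1], [0, 0, 0, -0.7, 0.26, 0, 1], [0, 0, 0, -0.8, 0.3, 0, 1], [0, 0, 0, -0.83, 0.34, 0, 1], [0, 0, 0, -0.83, 0.36, 0, 1]]
  ]
}}

```text
t: 21.55
tcp_pos: [0.5111, 0.0556, 0.1418]
tool_rot: [0.707, 0.707, 0.0, -0.0]
force: [-0.1, 0.2, 0.3]
finger_gap: 0.327
```

```bash
python3 - <<'E'
from h import *
from station import snapshot,status
np.set_printoptions(precision=4,suppress=True)
s=snapshot("scene");t=snapshot("top");np.savez("pics/scene5.npz",**s);np.savez("pics/top5.npz",**t);st=status.sense();p=st["tcp_pos"];print(p,st["force"],st["finger_gap"])
im=cv2.resize(s["img"][130:230,280:380],(500,500)).copy()
for q,c in((p,(255,0,0)),([.5095,.0335,.1],(0,255,0))):
    a=proj(s,q);print(a);cv2.circle(im,(int((a[0]-280)*5+2),int((a[1]-130)*5+2)),3,c,-1)
t3=dict(np.load("pics/top3.npz"));s3=dict(np.load("pics/scene3.npz"))
cv2.imwrite("pics/c7.png",np.hstack([im,np.vstack([cv2.resize(s3["img"][160:220,310:370],(250,250)),cv2.resize(t["img"][180:260,280:360],(250,250))])])[:,:,::-1])
for n,c in(("top3",t3),("scene3",s3),("scene0",dict(np.load("pics/scene0.npz")))):
    P=cloud(c);w=(P[...,2]>.083)&(P[...,2]<.106)&(np.hypot(P[...,0]-.51,P[...,1]-.033)<.014);v,u=np.nonzero(w);print(n,w.sum(),u.mean() if len(u) else 0,v.mean() if len(v) else 0,P[w].min(0),P[w].max(0))
P=cloud(s).reshape(-1,3);I=s["img"].reshape(-1,3)
for z0 in np.arange(.11,.2,.006):
    w=(I.max(1)<90)&(abs(P[:,2]-z0)<.003)&(np.hypot(P[:,0]-p[0],P[:,1]-p[1])<.07);q=P[w]
    if len(q)>3: print(round(z0,3),len(q),q.min(0)[:2],q.max(0)[:2])
E
```

```text
[0.5109 0.056  0.1418] [-0.2869  0.7656 -0.1238] 0.327539938755037
(np.float64(348.8117443421883), np.float64(179.3298108670641))
(np.float64(341.21285425100564), np.float64(187.82955178669965))
top3 43 316.13953488372096 225.67441860465115 [0.5024 0.0269 0.0865] [0.5166 0.041  0.1057]
scene3 53 340.50943396226415 192.03773584905662 [0.5055 0.0272 0.0833] [0.5203 0.0426 0.1001]
scene0 27 341.3703703703704 190.4814814814815 [0.5043 0.027  0.0862] [0.5165 0.041  0.0997]
0.14 5 [0.5211 0.0509] [0.5305 0.0721]
0.146 55 [0.4971 0.0467] [0.5316 0.0762]
0.152 30 [0.501  0.0525] [0.5319 0.0735]
0.158 28 [0.4953 0.0611] [0.5359 0.0706]
0.164 42 [0.4951 0.0486] [0.5395 0.0709]
0.17 39 [0.4919 0.0491] [0.5387 0.0712]
0.176 86 [0.4933 0.0473] [0.5391 0.0713]
0.182 65 [0.4911 0.0457] [0.5392 0.0695]
0.188 33 [0.4903 0.0471] [0.539  0.0671]
0.194 26 [0.493  0.0488] [0.54   0.0685]
0.2 56 [0.473  0.0473] [0.5565 0.0701]
```

View pics/c7.png

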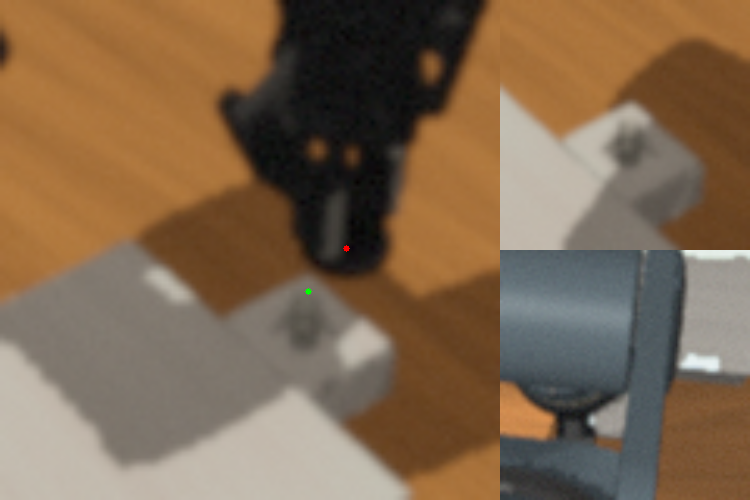

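Cap is held upright; its flange centre (crop 344,262 → px 348.8) lies on the projected TCP axis. Stud at crop (304,293), matching my estimate (0.5105, 0.034). Align and descend to just above the tip.

Emit:
{"op": "move_arm", "data": {
  "plan": [
    [[0, 0, 0, -0.06, 0, 0, 1], [0, 0, 0, -0.12, 0, 0, 1], [0, 0, 0, -0.18, 0, 0, 1], [0, 0, 0, -0.215, 0, 0.1, 1], [0, 0, 0, -0.215, 0, 0.2, 1], [0, 0, 0, -0.215, 0, 0.3, 1], [0, 0, 0, -0.215, 0, 0.38, 1], [0, 0, 0, -0.215, 0, 0.38, 1]]
  ],
  "force": 100
}}

```text
t: 22.65
tcp_pos: [0.5102, 0.0344, 0.1029]
tool_rot: [0.707, 0.707, -0.001, -0.001]
force: [-0.2, -0.0, -1.0]
finger_gap: 0.32
```

```bash
python3 - <<'E'
from h import *
from station import snapshot,status
np.set_printoptions(precision=4,suppress=True)
s=snapshot("scene");np.savez("pics/scene6.npz",**s);st=status.sense();p=st["tcp_pos"];print(p,st["force"],st["t"])
im=cv2.resize(s["img"][150:220,305:375],(560,560),interpolation=2).copy()
for q,c in((p,(255,0,0)),([p[0],p[1],.106],(0,255,0)),([p[0],p[1],.076],(255,255,0))):
    a=proj(s,q);print(a);cv2.circle(im,(int((a[0]-305)*8+4),int((a[1]-150)*8+4)),3,c,-1)
cv2.imwrite("pics/c8.png",cv2.convertScaleAbs(im[:,:,::-1],alpha=1.5))
E
```

```text
[0.5106 0.0343 0.1034] [ 0.4143  0.4025 -0.4736] 22.7
(np.float64(341.18103310581597), np.float64(187.16723135139748))
(np.float64(341.2182420142981), np.float64(186.3179349568176))
(np.float64(340.8032673137854), np.float64(195.78976660585062))
```

View pics/c8.png

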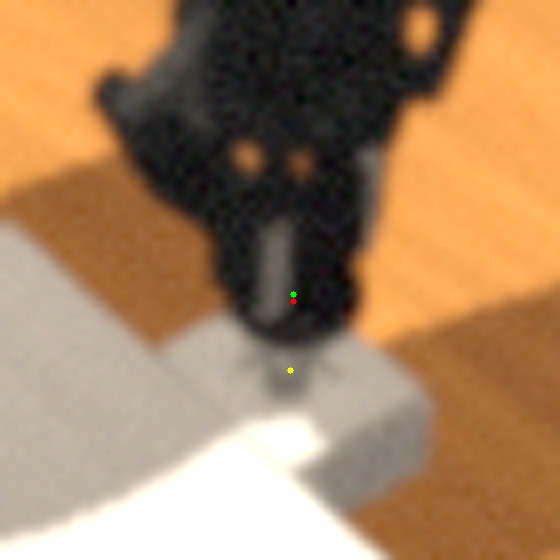

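Flange (290,320) is right over the stud (288,365); axis projections agree. Descend onto the stud.

Emit:
{"op": "move_arm", "data": {
  "plan": [
    [[0, 0, 0, 0, 0, 0.03, 1], [0, 0, 0, 0, 0, 0.06, 1], [0, 0, 0, 0, 0, 0.09, 1], [0, 0, 0, 0, 0, 0.11, 1], [0, 0, 0, 0, 0, 0.13, 1], [0, 0, 0, 0, 0, 0.14, 1], [0, 0, 0, 0, 0, 0.15, 1], [0, 0, 0, 0, 0, 0.15, 1]]
  ]
}}

```text
t: 23.7
tcp_pos: [0.5108, 0.0341, 0.0888]
tool_rot: [0.707, 0.707, -0.0, 0.0]
force: [-0.4, -0.1, -1.9]
finger_gap: 0.322
```

Emit:
{"op": "move_arm", "data": {
  "plan": [
    [[0, 0, 0, 0, 0, 0.02, 1], [0, 0, 0, 0, 0, 0.03, 1], [0, 0, 0, 0, 0, 0.04, 1], [0, 0, 0, 0, 0, 0.05, 1], [0, 0, 0, 0, 0, 0.06, 1], [0, 0, 0, 0, 0, 0.07, 1], [0, 0, 0, 0, 0, 0.08, 1], [0, 0, 0, 0, 0, 0.08, 1]]
  ]
}}

```text
t: 24.7
tcp_pos: [0.5109, 0.0335, 0.081]
tool_rot: [0.707, 0.707, -0.0, 0.0]
force: [-0.4, -4.2, 0.2]
finger_gap: 0.325
```

Emit:
{"op": "move_arm", "data": {
  "plan": [
    [[0, 0, 0, 0, 0, 0.01, 1], [0, 0, 0, 0, 0, 0.02, 1], [0, 0, 0, 0, 0, 0.03, 1], [0, 0, 0, 0, 0, 0.04, 1], [0, 0, 0, 0, 0, 0.05, 1], [0, 0, 0, 0, 0, 0.05, 1], [0, 0, 0, 0, 0, 0.05, 1], [0, 0, 0, 0, 0, 0.05, 1]]
  ]
}}

```text
t: 25.7
tcp_pos: [0.5105, 0.0342, 0.0753]
tool_rot: [0.707, 0.707, -0.0, -0.0]
force: [0.9, -4.6, -9.7]
finger_gap: 0.321
```

Emit:
{"op": "move_arm", "data": {
  "plan": [
    [[0, 0, 0, 0, 0, 0.01, 1], [0, 0, 0, -0.005, 0, 0.02, 1], [0, 0, 0, -0.005, 0, 0.025, 1], [0, 0, 0, -0.005, 0, 0.03, 1], [0, 0, 0, -0.005, 0, 0.03, 1], [0, 0, 0, -0.005, 0, 0.03, 1], [0, 0, 0, -0.005, 0, 0.03, 1], [0, 0, 0, -0.005, 0, 0.03, 1]]
  ]
}}

```text
t: 26.7
tcp_pos: [0.5111, 0.034, 0.0736]
tool_rot: [0.707, 0.707, 0.0, 0.0]
force: [-2.4, -0.6, 4.9]
finger_gap: 0.324
```

```bash
python3 - <<'E'
from h import *
from station import snapshot,status
np.set_printoptions(precision=4,suppress=True)
s=snapshot("scene");np.savez("pics/scene7.npz",**s);st=status.sense();print(st["tcp_pos"],st["force"],st["ft_torque"],st["t"])
im=cv2.resize(s["img"][150:220,305:375],(560,560),interpolation=2)
cv2.imwrite("pics/c9.png",cv2.convertScaleAbs(im[:,:,::-1],alpha=1.7))
E
```

```text
[0.5111 0.034  0.0736] [-0.7936 -0.625   5.5601] [-0.0952  0.3239  0.025 ] 26.75
```

View pics/c9.png

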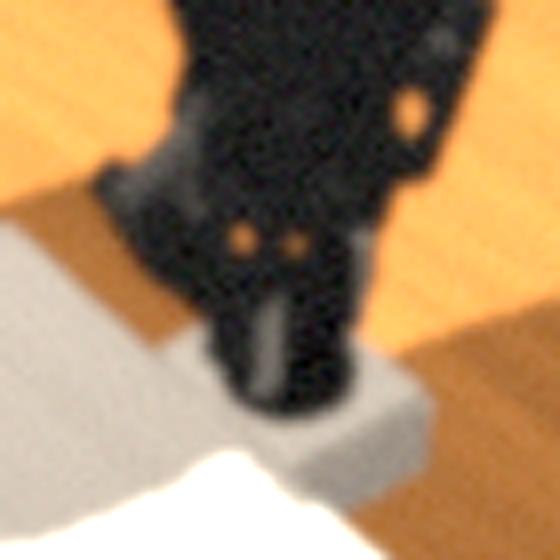

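Cap's flange sits on the lid (285,410), no stud visible. Press harder.

Emit:
{"op": "move_arm", "data": {
  "plan": [
    [[0, 0, 0, 0, 0, 0.005, 1], [0, 0, 0, 0, 0, 0.01, 1], [0, 0, 0, 0, 0, 0.01, 1], [0, 0, 0, 0, 0, 0.01, 1], [0, 0, 0, 0, 0, 0.01, 1], [0, 0, 0, 0, 0, 0.01, 1], [0, 0, 0, 0, 0, 0.01, 1], [0, 0, 0, 0, 0, 0.01, 1]]
  ]
}}

```text
t: 27.75
tcp_pos: [0.5111, 0.034, 0.0735]
tool_rot: [0.707, 0.707, 0.001, 0.0]
force: [-2.6, -0.6, 13.4]
finger_gap: 0.323
```

```bash
python3 - <<'E'
from h import *
from station import snapshot,status,manip
s=snapshot("scene");s0=dict(np.load("pics/scene0.npz"));st=status.sense();print(st["tcp_pos"],st["force"],st["t"],"lid",lid(s))
d=np.abs(s["img"].astype(int)-s0["img"]).max(2)
for n,(u,v) in dict(wide=(272,137),tart=(216,172),tin=(380,303)).items(): print(n,"changed px",(d[v-22:v+22,u-22:u+22]>60).sum())
if st["force"][2]>7: print(manip.sign_off())
E
```

```text
[0.51108456 0.03403891 0.0735048 ] [-3.07749222 -0.54950224 13.64087391] 27.8 lid (array([0.00093099, 0.00045261, 0.073793  ]), 1801)
wide changed px 896
tart changed px 0
tin changed px 0
the job is handed in; nothing more can be done
None
```

```bash
python3 - <<'E'
from h import *
for n in("scene0","scene7"):
    s=dict(np.load(f"pics/{n}.npz"));m=(s["img"][122:152,256:288].max(2)<45).astype(np.uint8)
    k,l,st,ce=cv2.connectedComponentsWithStats(m);i=1+st[1:,4].argmax();print(n,st[i],ce[i]+[256,122],np.median(s["img"][122:152,256:288],(0,1)))
E
```

```text
scene0 [  8   8  17  15 207] [271.66183575 137.39130435] [101.  64.  32.]
scene7 [  8   9  16  14 179] [271.48603352 137.88268156] [168. 114.  58.]
```

The lid is shut and the narrower cap is snapped home on the stud. I handed the job in at about 28 s, with the gripper still holding the cap and pressing down at 13.6 N. That is firmer than the 10 N asked; I left it there. No verdict was reported.

**Last checks**
- **Lid:** flat to within about 0.001 rad, by a plane fit to the depth picture.
- **Cap:** the tool height puts its underside at about 76.5 mm, against 76 mm when home. The last 1 mm of commanded push added about 8 N with no movement, so it is on the lid. The close-up before that last push showed the flange flat on the lid and no stud visible.
- **Tart and tin:** no change in the pictures.
- **Wide cap:** my picture comparison flagged its area (896 pixels changed), and I had already handed in when I looked into it. The area is simply brighter now, because the arm's shadow moved off it. The cap is within 0.5 pixel of where it started, about 1 mm.

**What disagreed**
- **Fingertips:** they ended about 33 mm short of where the given tool data put them. My first push therefore left the lid at about 0.18 rad. I corrected the offset from the pictures and pushed again to shut it.
- **Cameras:** the two views differed by 3–6 mm on the caps.

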